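# Snap the desk camera home on its ball dock

### The job

Pick up the desk camera by its body and seat its plate on the three steel balls of the dock, lens on the side with two balls. Press it down gently, without ramming, until both sprung jaws have snapped over its edges and their springs hold it fully home, then let go and leave the other desk things where they are.

Things in the scene. Friction and masses are not known exactly. Their poses are not given: they have to be found in the camera images.
- cam: Desk camera: black box on a bright aluminium plate, 0.32 to 0.48 kg. Origin: centre of the plate's underside, z up; lens looks to its +x. Plate 99 mm along x, 90 along y, top 19 mm above the origin, its x ends roof-shaped 45-degree edges. Underside: V grooves for balls at (30, +-30) and (-32, 0) mm. Pressing it onto the balls with more than about 30 N damages it.
- cam_grip (a point): Point in the black box, 49 mm above cam's origin: a good place to grip, fingers closing along cam's y. The box stands on the middle of the plate, 56 mm along x, 40 mm along y, 48 mm tall (top 67 mm above the origin, plate 30 mm below this point).
- cam_lens (a point): Centre of the lens front, 36 mm to +x and 45 mm above cam's origin.
- dock: Dock, fixed to the desk: grey base 176 mm (x) by 104 (y) by 18. Origin: centre of its underside, z up. Above it a dark level saddle slides on four posts, its height set anew each time and NOT measured; it does not yield. Camera home: its x, y and x axis coincide with the dock's, and its origin is anywhere from 43 to 73 mm above the dock's, so home must be felt.
- jaw_front (a joint): Outward travel (m) of the jaw on the dock's +x side, a polished bar on a spring: 0 nothing there or camera merely resting on it, 0.0065 edge just passing, 0.003 closed over a plate that is home. The plate meets the jaws 13.6 mm above home and needs a push rising to about 15 N, its weight aside; 5 mm above home they snap over and pull it down with about 7 N.
- jaw_rear (a joint): The same for the jaw on the dock's -x side.
- stapler: Blue and black stapler 130 x 34 x 52 mm lying on the desk, origin under its centre; leave it alone.
- tape: White tape dispenser 120 x 56 x 80 mm, origin under its centre; leave it alone.
- flask: White drinking flask, 68 mm in diameter and 170 mm tall, origin under its centre; leave it alone.
- dock_front (a point): Middle of the top edge of the grey base on its +x side (88 mm to +x, 18 mm above dock's origin). The saddle carries 12 mm steel balls at (30, +-30) and (-32, 0) mm from the dock's middle, so two on this side, and at x = +-75 mm grey blocks with sprung jaws pointing inward, tops 6 mm above a seated plate's top.
There are look-alikes about, which are no part of the job. Leave any red look-alike of the cam alone.

How it is judged:
On the way:
1. the camera is lifted off the desk (height (world z) of cam above 0.03 m), for 0.1 s.
At the end, for the whole second after the job is handed in: The camera sits home on the three balls, lens on the two-ball side: both jaws are closed over its edges (travel 2.2 to 5 mm), its origin is within 2 mm of the dock's in plan and 42 to 73.5 mm above it, turned less than 0.03 rad from it, tilted less than 0.02 rad and at rest (value of joint jaw_front between 0.0022 and 0.005 m and value of joint jaw_rear between 0.0022 and 0.005 m and horizontal distance between cam and dock below 0.002 m and angle between the x axis of cam and the x axis of dock, either way round below 0.03 rad and x of cam_lens in the frame of dock above 0.02 m and z of cam in the frame of dock between 0.042 and 0.0735 m and angle between cam's own z axis and vertical below 0.02 rad and linear speed of cam below 0.01 m/s); the robot touches nothing.
It fails at once if camera rammed into the dock: the contact forces at balls and jaws add up to over 80 N, as when a seated camera is pressed with about 35 N (contact force between cam and dock above 80 N).
It fails at once if stapler displaced more than 20 mm (distance of stapler from where it was at the start of the episode above 0.02 m).
It fails at once if tape dispenser displaced more than 20 mm (distance of tape from where it was at the start of the episode above 0.02 m).
It fails at once if flask displaced more than 20 mm (distance of flask from where it was at the start of the episode above 0.02 m).
It also fails if it takes over 61 s, if anything falls off the work surface, if the arm or the gripper's body presses on something with over 40 N, if the wrist force passes 120 N, or if a joint passes its speed limit or range.

### The arm

A 6-joint arm with a two-finger parallel gripper is mounted at the origin on the work surface. World frame = base frame: x ahead of the robot, y to its left, z up, the work surface at z = 0. Lengths are in m, angles in rad, forces in N, time in s.
With the tool pointing down it reaches from about 0.3 to 0.875 m from the base axis. Payload 6.4 kg.
Tool frame: the origin (TCP) lies midway between the tips of the shut fingers; the grasp point (between the pads) lies ctrl.grip_depth behind it (ctrl.grip_depth is the distance from the TCP to the grasp point, in m); x points along the fingers, y is the direction in which the jaws open and shut, and the axes are right-handed (so a half turn about x gives the same grasp; the last joint's range is limited). The gripper opens to 85 mm and grips with 20 to 120 N. Pads are 22 mm wide; open, the fingers measure 114 mm over their backs; the gripper's body (76 mm by 85 mm) begins 54 mm behind the grasp point. The pads swing forward as they close: fully open they stand 13 mm farther back than shut.
Start: joints at [1.068, 0.181, 1.607, -0, 1.354, -0.206], TCP at [0.168, 0.55, 0.231] pointing down, gripper open.
Joint ranges: [-2.99, 2.99], [-0.89, 2.07], [0.3, 2.58], [-1.14, 4.28], [0, 2.63], [-3.12, 3.12]. Speed limits (rad/s): [2.57, 2.57, 3.01, 3.14, 3.14, 3.14].

### API

Orientations are given as a unit quaternion [w, x, y, z].
In Python, from bench import ctrl gives the robot as it stands.
- The arm moves only by the tool carry_out, never from a script. Its argument "motion" is one flat list of numbers, 7 for each row, row after row: the turn, a rotation vector about the tool's x, y, z in degrees, then the shift along the tool's x, y, z in m, then the gripper's target within -1 to 1 (shut at 1, half-way at 0, fully open at -1). A call has 1 to 10 rows; each row shifts and turns the pose as measured when the row begins, along the tool's axes as they then stand; what a row does not reach is not made up. A row lasts 1/10 s, in which the tool goes at most 50 mm and 8.59 degrees, less where a joint would pass 70% of its speed; a pose out of reach is approached as far as the arm can. A call with a gripper value outside its range is refused whole. The fingers move at their own pace and stop on an object; the grip force is fixed at half the most. Time passes only in rows, so rows that do not move let the fingers close. It gives the time, the measured TCP pose, the force and the opening at its end, in the units of the state.
- ctrl.get_obs(): the state, without advancing time (a new reading comes with each control period).
- ctrl.camera(name): name is "scene" or "side" or "wrist"; returns the picture (400x640x3 uint8, blue, green, red); there is no depth.
- ctrl.camera_params(name): a dict with "mtx" (3x3 intrinsics, pixels), "pose" (4x4, takes a point from camera to world coordinates); the wrist camera has in their place "hand_eye" (4x4, takes a point from camera to tool coordinates, whose origin is the TCP and whose axes are the tool frame's). Camera axes: x right, y down, z forward; pixel columns grow to the right and rows downward; lengths in m; the calibration is good to about 2 mm. A picture is of the moment at which its call begins: read the wrist's pose just before it. camera_params takes no time and is no camera call.
- ctrl.hand_in(): hands the job in, once; it reports no verdict.
Trained networks look in the newest picture that a camera, given by its name, has taken for a name from the list of things; names that differ only in an ending like _2 or _b are one class to them, and where a whole thing is asked for, a point or a joint stands for the part that bears it (a point fixed in the world has none). Each returns a list of dicts, best first, with "conf" (0 to 1); they miss things now and then, are a little off and sometimes report something else, mostly with a low value. They report only what shows in the picture. A call takes as long as a camera call. They do not tell look-alikes from the thing itself.
- ctrl.boxes_of(camera, thing): "point" ([x, y, z] in m, in the coordinates of the camera as it stood for that picture, good to about 4 mm: the middle of the surface that is visible of it).
- ctrl.trace(camera, thing): "pixels" (400x640 bool, what is visible of it).
- ctrl.landmark_of(camera, thing): "point" ([x, y, z] in m, in the coordinates of the camera as it stood for that picture, good to about 4 mm: a listed point, or the origin of a listed thing).
The state is a dict: "time_s": time; "q": joint angles; "dq": joint speeds; "joint_efforts": joint torques, N m; "eef_pos": TCP position; "eef_rot": TCP orientation; "wrist_force": force on the tool from outside, world axes, zero at the start; "torque": the same for the moment, N m; "opening": opening from 0.0 (shut) to 1.0 (fully open).
Only numpy, scipy, OpenCV 4.12 (cv2) and the standard library are available. Lean on these libraries where they do the work, as an engineer would, in place of code of your own. Each camera call takes 0.05 s, during which the arm holds its last target. There are 200 camera calls.

## Working session

There is one attempt and no reset: what is moved stays moved. The work goes in short steps, Python scripts to look and compute and a tool call to move; the robot and the scene stay as the last step left them, time stands still between calls to the robot, and variables do not carry over. Pictures are saved under pics/ and viewed, about 8 in all and at most 12, crops included, and the job is handed in when it is done.

Besides the shell and the picture viewer there is one more tool, called after "Call:" by a JSON object that holds its "api" and its "payload", one argument or row to a line. carry_out: Moves the arm, as the interface text tells. Its arguments: {"type":"object","properties":{"motion":{"type":"array"}},"required":["motion"]}

```bash
mkdir -p pics; ls; cat > h.py <<'E'
import numpy as np, cv2
from bench import ctrl
from scipy.spatial.transform import Rotation as R
def pose():
    o=ctrl.get_obs(); q=o['eef_rot']; T=np.eye(4)
    T[:3,:3]=R.from_quat([q[1],q[2],q[3],q[0]]).as_matrix(); T[:3,3]=o['eef_pos']; return T
def cam(n):
    p=ctrl.camera_params(n); X=pose()@np.array(p['hand_eye']) if n=='wrist' else np.array(p['pose'])
    return ctrl.camera(n),np.array(p['mtx']),X
def w(X,p): return X[:3,:3]@np.array(p)+X[:3,3]
E
python3 - <<'E'
from h import *
print(ctrl.grip_depth, pose().round(3).tolist(), ctrl.get_obs()['wrist_force'])
ims=[]
for n in ['scene','side','wrist']:
    im,K,X=cam(n); ims.append(im); print(n,X.round(3).tolist(),K[0,0])
    for t in ['cam','cam_grip','cam_lens','dock','dock_front','stapler','tape','flask']:
        for d in ctrl.landmark_of(n,t)[:3]:
            if d['conf']>.2: 
                p=np.array(d['point']);u=K@p/p[2]
                print(n,t,round(d['conf'],2),w(X,p).round(3),u[:2].round())
cv2.imwrite('pics/a.png',ims[0]);cv2.imwrite('pics/b.png',np.vstack([cv2.resize(ims[1],(480,300)),cv2.resize(ims[2],(480,300))]))
E
```

```text
pics
0.0187 [[-0.001, 0.292, 0.956, 0.168], [-0.002, 0.956, -0.292, 0.549], [-1.0, -0.002, -0.0, 0.23], [0.0, 0.0, 0.0, 1.0]] [ 0.55587398 -0.56117961 -0.55670807]
scene [[-0.329, 0.734, -0.594, 1.284], [0.944, 0.258, -0.204, 0.236], [0.003, -0.628, -0.778, 0.938], [0.0, 0.0, 0.0, 1.0]] 477.174116890866
scene cam 0.71 [0.477 0.142 0.002] [393. 186.]
scene cam 0.59 [ 0.476  0.301 -0.003] [454. 203.]
scene cam 0.54 [0.723 0.266 0.   ] [420. 281.]
scene cam_grip 0.9 [0.471 0.294 0.056] [457. 186.]
scene cam_grip 0.58 [0.473 0.146 0.05 ] [397. 173.]
scene cam_lens 0.72 [0.51  0.147 0.048] [393. 184.]
scene cam_lens 0.61 [0.455 0.328 0.044] [471. 188.]
scene dock 0.75 [ 0.49  -0.141 -0.   ] [289. 163.]
scene stapler 0.68 [ 0.739  0.021 -0.003] [313. 256.]
scene tape 0.92 [ 0.736 -0.241 -0.   ] [212. 224.]
scene flask 0.69 [0.722 0.263 0.002] [418. 280.]
side [[0.984, -0.066, 0.167, 0.457], [-0.178, -0.489, 0.854, -0.761], [0.025, -0.87, -0.493, 0.526], [0.0, 0.0, 0.0, 1.0]] 402.8999531222245
side cam 0.61 [ 0.475  0.139 -0.002] [255. 203.]
side cam_grip 0.67 [0.478 0.296 0.05 ] [253. 159.]
side cam_grip 0.55 [0.478 0.142 0.048] [255. 185.]
side cam_lens 0.78 [0.51  0.144 0.046] [268. 185.]
side cam_lens 0.56 [0.459 0.331 0.045] [245. 156.]
side cam_lens 0.33 [ 0.731 -0.241  0.   ] [404. 295.]
side dock 0.95 [ 0.489 -0.141  0.004] [269. 272.]
side dock_front 0.91 [ 0.577 -0.136  0.018] [313. 260.]
side stapler 0.94 [0.742 0.021 0.002] [369. 218.]
side tape 0.55 [ 0.734 -0.241 -0.002] [405. 296.]
side tape 0.35 [0.743 0.02  0.   ] [369. 219.]
side flask 0.76 [0.731 0.267 0.   ] [341. 174.]
wrist [[0.293, 0.922, 0.255, 0.104], [0.956, -0.283, -0.078, 0.569], [0.0, 0.266, -0.964, 0.374], [0.0, 0.0, 0.0, 1.0]] 345.8968024400248
```

View pics/a.png

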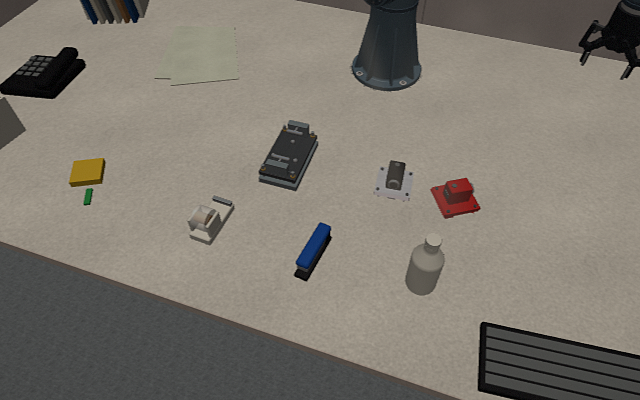

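View pics/b.png

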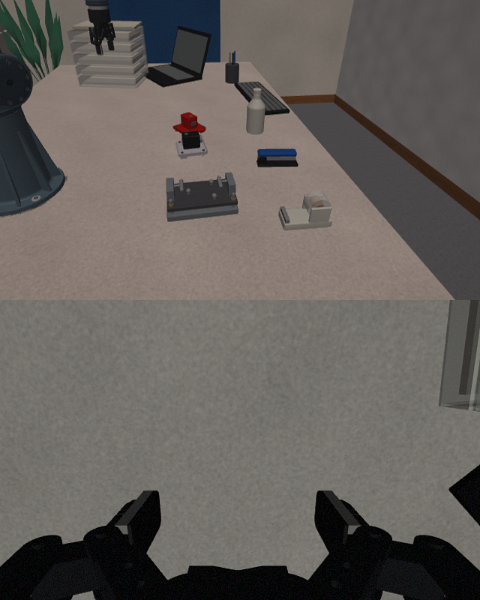

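The scene view shows the real camera (black on aluminium) at (395,180) and the red look-alike at (455,197). The dock is at (289,158). The side view agrees. I'll move above the camera for a close look.

Call:
{"api": "carry_out", "payload": {
  "motion": [-7.3, 0, 0, 0, 0, 0, -1, -7.3, 0, 0, 0, 0, 0, -1, -7.3, 0, 0, 0, 0, 0, -1, 0, 0, 0, -0.003, -0.037, 0.023, -1, 0, 0, 0, -0.003, -0.037, 0.023, -1, 0, 0, 0, -0.003, -0.037, 0.023, -1, 0, 0, 0, -0.003, -0.037, 0.023, -1, 0, 0, 0, -0.003, -0.037, 0.023, -1, 0, 0, 0, -0.003, -0.037, 0.023, -1, 0, 0, 0, -0.003, -0.037, 0.023, -1]
}}

```text
time_s: 2.35
eef_pos: [0.3575, 0.3045, 0.2527]
eef_rot: [0.706, -0.039, 0.706, 0.041]
wrist_force: [1.0, 0.3, -0.5]
opening: 1.004
```

Call:
{"api": "carry_out", "payload": {
  "motion": [0, 0, 0, 0, -0.035, 0.022, -1, 0, 0, 0, 0, -0.035, 0.022, -1, 0, 0, 0, 0, -0.035, 0.022, -1, 0, 0, 0, 0, -0.035, 0.022, -1, 0, 0, 0, 0, -0.035, 0.022, -1, 0, 0, 0, 0, 0, 0, -1, 0, 0, 0, 0, 0, 0, -1]
}}

```text
time_s: 3.05
eef_pos: [0.4943, 0.1307, 0.2548]
eef_rot: [0.709, -0.036, 0.704, 0.038]
wrist_force: [0.7, 0.4, -0.1]
opening: 1.001
```

```bash
cat > look.py <<'E'
from h import *
import sys
im,K,X=cam('wrist'); T=pose(); print(T.round(4).tolist(), ctrl.get_obs()['time_s'])
for t in sys.argv[2:]:
    for d in ctrl.landmark_of('wrist',t)[:2]:
        p=np.array(d['point']);u=K@p/p[2]; print(t,round(d['conf'],2),w(X,p).round(4),u[:2].round())
cv2.imwrite(sys.argv[1],im); np.savez(sys.argv[1][:-4],im=im,K=K,X=X)
E
python3 look.py pics/c.png cam cam_grip cam_lens
```

```text
[[0.0075, -0.1056, 0.9944, 0.4943], [0.0021, 0.9944, 0.1056, 0.1308], [-1.0, 0.0013, 0.0077, 0.2549], [0.0, 0.0, 0.0, 1.0]] 3.1
cam 0.65 [ 0.4788  0.2983 -0.0015] [461. 165.]
cam 0.62 [0.4745 0.1409 0.0015] [328. 147.]
cam_grip 0.74 [0.4765 0.1413 0.0505] [329. 155.]
cam_lens 0.92 [0.4529 0.331  0.0476] [518. 151.]
cam_lens 0.91 [0.5157 0.1441 0.0451] [328. 192.]
```

View pics/c.png

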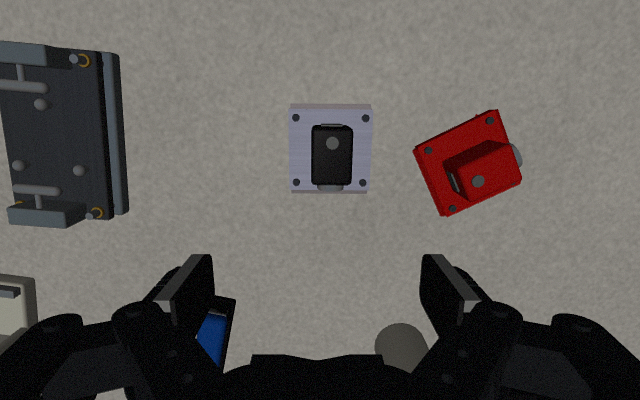

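Wrist view: the real camera's plate is centred at (330,149) with its lens at (329,190), pointing down the image (+x). The red one is at (468,162), and the dock is partly visible at the left. I'll fit the plate's yaw and look at the dock before grasping.

Call:
{"api": "carry_out", "payload": {
  "motion": [0, 0, 0, 0, -0.038, -0.004, -1, 0, 0, 0, 0, -0.038, -0.004, -1, 0, 0, 0, 0, -0.038, -0.004, -1, 0, 0, 0, 0, -0.038, -0.004, -1, 0, 0, 0, 0, -0.038, -0.004, -1, 0, 0, 0, 0, -0.038, -0.004, -1, 0, 0, 0, 0, -0.038, -0.004, -1, 0, 0, 0, 0, 0, 0, -1, 0, 0, 0, 0, 0, 0, -1]
}}

```text
time_s: 4.15
eef_pos: [0.495, -0.1321, 0.2556]
eef_rot: [0.71, -0.045, 0.702, 0.047]
wrist_force: [-0.0, -0.5, 0.4]
opening: 0.999
```

```bash
python3 look.py pics/d.png dock dock_front jaw_front jaw_rear
cat > plate.py <<'E'
from h import *
def back(X,K,uv,z):
    uv=np.atleast_2d(uv).astype(float); r=(np.linalg.inv(K)@np.c_[uv,np.ones(len(uv))].T); d=(X[:3,:3]@r).T
    return X[:3,3]+d*((z-X[2,3])/d[:,2])[:,None]
if __name__=='__main__':
    f=np.load('pics/c.npz'); im,K,X=f['im'],f['K'],f['X']
    g=im[90:205,280:380].min(2); m=(g>125).astype(np.uint8)
    hsv=cv2.cvtColor(im[90:205,280:380],cv2.COLOR_BGR2HSV)
    b=im[90:205,280:380].astype(int); m=((b[...,0]-b[...,2])>3).astype(np.uint8)
    m=cv2.morphologyEx(m,cv2.MORPH_OPEN,np.ones((3,3)))
    c=max(cv2.findContours(m,cv2.RETR_EXTERNAL,cv2.CHAIN_APPROX_NONE)[0],key=cv2.contourArea)[:,0]+[280,90]
    P=back(X,K,c,.017)[:,:2]; print(cv2.minAreaRect((P*1000).astype(np.float32)))
    S=back(X,K,[[296,117],[362,118],[292,184],[363,182]],.019); print(S.round(4).tolist(),S.mean(0))
    v=cv2.cvtColor(m*255,cv2.COLOR_GRAY2BGR); cv2.imwrite('pics/m.png',cv2.resize(np.hstack([im[90:205,280:380],v]),None,fx=4,fy=4,interpolation=0))
E
python3 plate.py
```

```text
[[0.0112, -0.1311, 0.9913, 0.495], [0.0031, 0.9914, 0.1311, -0.132], [-0.9999, 0.0016, 0.0115, 0.2556], [0.0, 0.0, 0.0, 1.0]] 4.2
dock 0.86 [ 0.4891 -0.1426  0.0061] [308. 157.]
dock_front 0.71 [ 0.5764 -0.1435  0.0177] [298. 232.]
((476.1982727050781, 142.8250732421875), (88.80421447753906, 90.51100158691406), 5.531505584716797)
[[0.4442, 0.103, 0.019], [0.4379, 0.173, 0.019], [0.5175, 0.105, 0.019], [0.507, 0.1838, 0.019]] [0.47665464 0.14118691 0.019     ]Traceback (most recent call last):
  File "look.py", line 5, in <module>
    for d in ctrl.landmark_of('wrist',t)[:2]:
             ~~~~~~~~~~~~~~~~^^^^^^^^^^^
ValueError: it knows: cam, cam_grip, cam_lens, dock, dock_front, flask, stapler, tape
```

View pics/m.png

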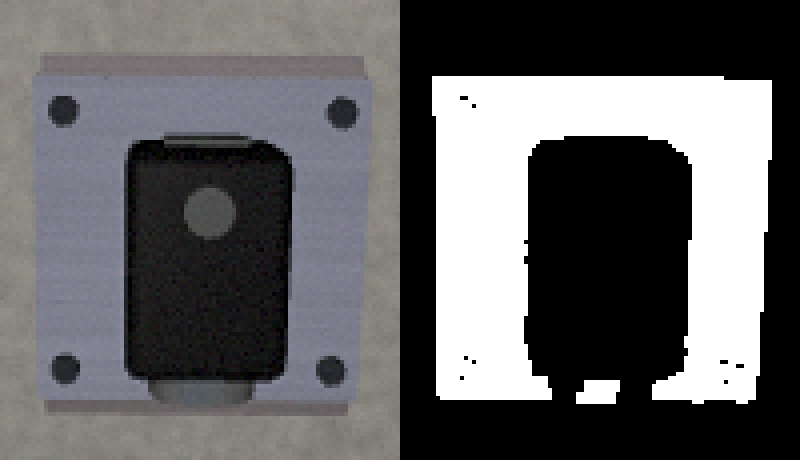

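The mask crop isolates the plate cleanly. The screws sit at crop (64,111), (342,112), (65,369) and (330,370), and the lens is at the bottom. Next I'll refine the yaw and view the dock.

```bash
python3 look.py pics/d.png dock dock_front
python3 - <<'E'
from plate import *
f=np.load('pics/c.npz'); im,K,X=f['im'],f['K'],f['X']
S=back(X,K,np.array([[64,111],[342,112],[65,369],[330,370]])/4+[280,90]-.4,.019)[:,:2]
print(S.round(4).tolist(),S.mean(0))
a=lambda v:np.degrees(np.arctan2(v[1],v[0]))
print(a(S[2]-S[0]),a(S[3]-S[1]),a(S[1]-S[0])-90,a(S[3]-S[2])-90,[np.linalg.norm(S[i]-S[j]) for i,j in((0,1),(2,3),(0,2),(1,3))])
E
```

```text
[[0.0113, -0.1326, 0.9911, 0.4952], [0.0032, 0.9912, 0.1325, -0.1313], [-0.9999, 0.0017, 0.0116, 0.2557], [0.0, 0.0, 0.0, 1.0]] 4.35
dock 0.66 [ 0.489  -0.1432  0.006 ] [307. 156.]
dock_front 0.95 [ 0.5834 -0.1414  0.017 ] [299. 237.]
[[0.4446, 0.1026], [0.4372, 0.1762], [0.5146, 0.109], [0.5072, 0.1829]] [0.47589501 0.14266772]
5.263189663191508 5.4434128916698725 5.779059728031214 5.732704931445568 [np.float64(0.07397688809844205), np.float64(0.07419761606462036), np.float64(0.07027585757526256), np.float64(0.07033424509766924)]
```

View pics/d.png

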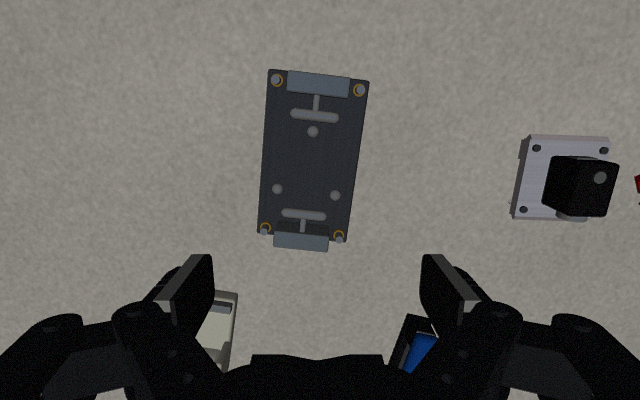

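The dock seen from above: balls at about (312,131), (277,188) and (335,195), with the two-ball side at the bottom (+x). The post tops and jaws are visible too. I'll zoom in for subpixel ball centres.

```bash
python3 - <<'E'
import cv2,numpy as np
im=np.load('pics/d.npz')['im'][65:255,250:375]
g=cv2.convertScaleAbs(im,alpha=1.6)
cv2.imwrite('pics/e.png',cv2.resize(g[:115+75],None,fx=3.15,fy=3.15,interpolation=cv2.INTER_CUBIC))
f=np.load('pics/d.npz')['im'].astype(np.float32).mean(2)
for u,v in((312,131),(277,188),(335,195)):
    p=f[v-9:v+10,u-9:u+10]; p=p-np.median(p); y,x=np.mgrid[-9:10,-9:10]; wt=np.clip(p-12,0,None)*((x**2+y**2)<64)
    print(u+(wt*x).sum()/wt.sum(), v+(wt*y).sum()/wt.sum(), (wt>0).sum())
E
```

```text
312.2631861736557 130.9403928897505 103
276.49969581791953 188.59762775810967 86
334.6091497830343 195.02353630166925 91
```

View pics/e.png

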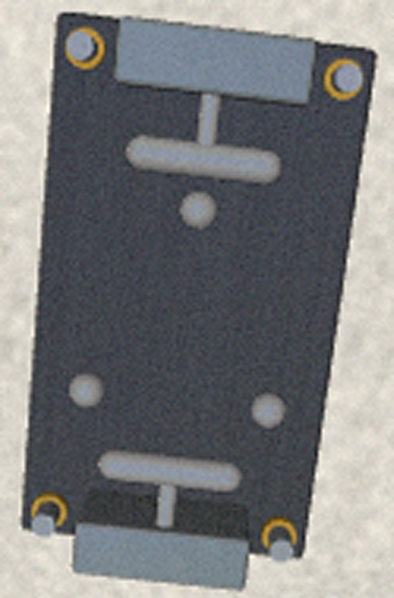

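```bash
python3 - <<'E'
from plate import *
from scipy.optimize import least_squares
f=np.load('pics/d.npz'); K,X=f['K'],f['X']
uv=np.array([[312.26,130.94],[276.5,188.6],[334.6,195.0]]); B=np.array([[-.032,0],[.03,-.03],[.03,.03]])
Xi=np.linalg.inv(X)
def res(p):
    c,s=np.cos(p[2]),np.sin(p[2]); P=np.c_[B@np.array([[c,s],[-s,c]])+p[:2],np.full(3,p[3])]
    q=(K@(P@Xi[:3,:3].T+Xi[:3,3]).T).T; return (q[:,:2]/q[:,2:]-uv).ravel()
r=least_squares(res,[.489,-.141,0,.05],x_scale=[.01,.01,.1,.01])
J=np.linalg.inv(r.jac.T@r.jac)**1; print(r.x,np.degrees(r.x[2]),r.fun.round(2),np.sqrt(np.diag(J))*.3)
for z in(.04,.06):
  print(z,least_squares(lambda p:res(np.r_[p,z]),r.x[:3]).x)
print(ctrl.get_obs()['q'],ctrl.get_obs()['wrist_force'])
E
```

```text
[ 0.48815179 -0.14066646  0.01848023  0.05355745] 1.0588391203473577 [ 0.01 -0.02  0.02  0.02 -0.03  0.  ] [0.00035664 0.00017922 0.00460664 0.00158954]
0.04 [ 0.49079269 -0.14063539  0.01851242]
0.06 [ 0.48689958 -0.14068092  0.01846379]
[-0.49679565  0.01076377  1.7416945   0.00823486  1.38061894 -2.20196145] [-0.42039584  0.8419511  -0.4965323 ]
```

```bash
cat > go.py <<'E'
from h import *
import sys
x,y,z,yaw=map(float,sys.argv[1:]); a=np.radians(yaw); c,s=np.cos(a),np.sin(a)
T=pose(); D=np.array([[0,-s,c],[0,c,s],[-1,0,0]])
print('turn',np.degrees(R.from_matrix(T[:3,:3].T@D).as_rotvec()).round(2),'shift now',(T[:3,:3].T@(np.array([x,y,z])-T[:3,3])).round(4),'shift after',(D.T@(np.array([x,y,z])-T[:3,3])).round(4))
o=ctrl.get_obs(); print(T[:3,3].round(4),o['wrist_force'],o['opening'],o['time_s'])
E
python3 go.py .476 .1425 .13 5.5
```

```text
turn [ 2.11  0.67 -0.1 ] shift now [0.1263 0.274  0.0158] shift after [0.1257 0.2746 0.0072]
[ 0.4952 -0.1315  0.2557] [-0.42039584  0.8419511  -0.4965323 ] 0.9992803374543439 4.45
```

Call:
{"api": "carry_out", "payload": {
  "motion": [2.1, 0.7, -0.1, 0, 0, 0, -1, 0, 0, 0, 0.012, 0.034, 0.001, -1, 0, 0, 0, 0.012, 0.034, 0.001, -1, 0, 0, 0, 0.012, 0.034, 0.001, -1, 0, 0, 0, 0.012, 0.034, 0.001, -1, 0, 0, 0, 0.012, 0.034, 0.001, -1, 0, 0, 0, 0.012, 0.034, 0.001, -1, 0, 0, 0, 0.012, 0.034, 0.001, -1, 0, 0, 0, 0.012, 0.034, 0.001, -1, 0, 0, 0, 0, 0, 0, -1]
}}

```text
time_s: 5.45
eef_pos: [0.4754, 0.1552, 0.1574]
eef_rot: [0.708, -0.037, 0.705, 0.035]
wrist_force: [-0.5, -0.9, 0.1]
opening: 0.999
```

```bash
python3 go.py .476 .1425 .031 5.5
```

```text
turn [0.34 0.24 0.14] shift now [ 0.1264 -0.0124 -0.0012] shift after [ 0.1264 -0.0127 -0.0006]
[0.4754 0.1552 0.1574] [-0.47279876 -0.91069708  0.13005153] 0.9986691151224112 5.45
```

Call:
{"api": "carry_out", "payload": {
  "motion": [0.3, 0.2, 0.1, 0.01, -0.0127, -0.0006, -1, 0, 0, 0, 0.02, 0, 0, -1, 0, 0, 0, 0.02, 0, 0, -1, 0, 0, 0, 0.02, 0, 0, -1, 0, 0, 0, 0, 0, 0, -1, 0, 0, 0, 0, 0, 0, -1]
}}

```text
time_s: 6.05
eef_pos: [0.4775, 0.1374, 0.0853]
eef_rot: [0.707, -0.035, 0.705, 0.034]
wrist_force: [0.2, -0.3, 0.8]
opening: 1.002
```

```bash
python3 go.py .476 .1425 .031 5.5
```

```text
turn [0.09 0.18 0.16] shift now [ 0.0543  0.0053 -0.0011] shift after [ 0.0543  0.0052 -0.001 ]
[0.4775 0.1374 0.0853] [ 0.16305667 -0.32657809  0.77621022] 1.0018611765972742 6.05
```

Call:
{"api": "carry_out", "payload": {
  "motion": [0.1, 0.2, 0.2, 0, 0.0052, -0.001, -1, 0, 0, 0, 0, 0, 0, -1, 0, 0, 0, 0.02, 0, 0, -1, 0, 0, 0, 0.02, 0, 0, -1, 0, 0, 0, 0.008, 0, 0, -1, 0, 0, 0, 0, 0, 0, -1, 0, 0, 0, 0, 0, 0, -1]
}}

```text
time_s: 6.75
eef_pos: [0.4818, 0.1422, 0.0429]
eef_rot: [0.71, -0.033, 0.702, 0.034]
wrist_force: [0.2, 0.6, 0.3]
opening: 1.005
```

```bash
python3 go.py .476 .1425 .031 5.5
```

```text
turn [-0.05  0.66 -0.01] shift now [ 0.0118  0.0009 -0.0059] shift after [ 0.0119  0.0009 -0.0058]
[0.4818 0.1422 0.0429] [0.24877677 0.56613291 0.32033927] 1.0054086724766562 6.75
```

Call:
{"api": "carry_out", "payload": {
  "motion": [0, 0.65, 0, 0.006, 0.001, -0.006, -1, 0, 0, 0, 0, 0, 0, -1, 0, 0, 0, 0.006, 0, 0, -1, 0, 0, 0, 0, 0, 0, -1, 0, 0, 0, 0, 0, 0, -1]
}}

```text
time_s: 7.25
eef_pos: [0.4771, 0.143, 0.0323]
eef_rot: [0.707, -0.034, 0.705, 0.034]
wrist_force: [0.6, -0.1, -0.0]
opening: 0.997
```

```bash
python3 go.py .476 .1425 .031 5.5
```

```text
turn [-0.03  0.19 -0.  ] shift now [ 0.0013 -0.0004 -0.0011] shift after [ 0.0013 -0.0004 -0.0011]
[0.4771 0.143  0.0323] [ 0.56259295 -0.14055127 -0.03971543] 0.9966904125607244 7.25
```

Call:
{"api": "carry_out", "payload": {
  "motion": [0, 0.2, 0, 0.001, 0, -0.001, -1, 0, 0, 0, 0, 0, 0, -1, 0, 0, 0, 0, 0, 0, 0, 0, 0, 0, 0, 0, 0, 1, 0, 0, 0, 0, 0, 0, 1, 0, 0, 0, 0, 0, 0, 1, 0, 0, 0, 0, 0, 0, 1, 0, 0, 0, 0, 0, 0, 1, 0, 0, 0, 0, 0, 0, 1, 0, 0, 0, 0, 0, 0, 1]
}}

```text
time_s: 8.25
eef_pos: [0.4763, 0.1429, 0.0316]
eef_rot: [0.706, -0.034, 0.706, 0.034]
wrist_force: [-0.1, -0.2, 0.6]
opening: 0.463
```

```bash
python3 go.py .476 .1425 .031 5.5
```

```text
turn [-0.03  0.01 -0.  ] shift now [ 0.0006 -0.0004 -0.0004] shift after [ 0.0006 -0.0004 -0.0004]
[0.4763 0.1429 0.0316] [-0.06332143 -0.2046271   0.55931538] 0.463498000989684 8.25
```

Call:
{"api": "carry_out", "payload": {
  "motion": [0, 0, 0, -0.015, 0, 0, 1, 0, 0, 0, -0.025, 0, 0, 1, 0, 0, 0, -0.03, 0, 0, 1, 0, 0, 0, -0.03, 0, 0, 1, 0, 0, 0, -0.025, 0, 0, 1, 0, 0, 0, 0, 0, 0, 1, 0, 0, 0, 0, 0, 0, 1]
}}

```text
time_s: 8.95
eef_pos: [0.4699, 0.1423, 0.1536]
eef_rot: [0.701, -0.034, 0.712, 0.034]
wrist_force: [-0.1, -0.2, -5.8]
opening: 0.463
```

```bash
python3 go.py .488 -.1405 .15 1.06
```

```text
turn [ 4.4  -0.9   0.01] shift now [ 0.0036 -0.2832 -0.0088] shift after [ 0.0036 -0.283   0.0129]
[0.4699 0.1423 0.1536] [-0.14482438 -0.23417043 -5.81534513] 0.46305363139712896 8.95
```

Call:
{"api": "carry_out", "payload": {
  "motion": [4.4, -0.9, 0, 0, 0, 0.012, 1, 0, 0, 0, 0, -0.015, 0, 1, 0, 0, 0, 0, -0.035, 0, 1, 0, 0, 0, 0, -0.04, 0, 1, 0, 0, 0, 0, -0.04, 0, 1, 0, 0, 0, 0, -0.04, 0, 1, 0, 0, 0, 0, -0.04, 0, 1, 0, 0, 0, 0, -0.03, 0, 1, 0, 0, 0, 0, -0.01, 0, 1, 0, 0, 0, 0, 0, 0, 1]
}}

```text
time_s: 9.95
eef_pos: [0.4731, -0.1119, 0.13]
eef_rot: [0.696, -0.003, 0.718, 0.01]
wrist_force: [-0.2, 0.3, -3.4]
opening: 0.463
```

```bash
python3 go.py .488 -.1405 .15 1.06
```

```text
turn [-0.04 -1.79 -0.55] shift now [-0.0207 -0.0287  0.0138] shift after [-0.02   -0.0289  0.0144]
[ 0.4731 -0.1119  0.13  ] [-0.22878754  0.28779613 -3.42718453] 0.4628890605119834 9.95
```

Call:
{"api": "carry_out", "payload": {
  "motion": [0, -1.8, -0.5, -0.02, 0, 0.014, 1, 0, 0, 0, -0.001, -0.015, 0, 1, 0, 0, 0, -0.001, -0.013, 0, 1, 0, 0, 0, -0.001, 0, 0, 1, 0, 0, 0, 0, 0, 0, 1]
}}

```text
time_s: 10.45
eef_pos: [0.4892, -0.1369, 0.1529]
eef_rot: [0.707, -0.007, 0.707, 0.009]
wrist_force: [-0.3, -0.1, -4.3]
opening: 0.461
```

```bash
python3 go.py .4883 -.1405 .145 1.06; python3 look.py pics/f.png cam cam_lens cam_grip dock
```

```text
turn [ 0.2   0.06 -0.17] shift now [ 0.0079 -0.0036 -0.001 ] shift after [ 0.0079 -0.0036 -0.001 ]
[ 0.4892 -0.1369  0.1529] [-0.31962646 -0.10217365 -4.25329948] 0.46083106963859005 10.45
[[0.001, -0.0222, 0.9998, 0.4893], [0.0027, 0.9998, 0.0222, -0.1369], [-1.0, 0.0027, 0.0011, 0.1529], [0.0, 0.0, 0.0, 1.0]] 10.5
cam 0.86 [ 0.4859 -0.1412  0.1238] [310. 229.]
cam_lens 0.67 [ 0.5272 -0.1398  0.1668] [310. 352.]
cam_grip 0.66 [ 0.4924 -0.1419  0.1764] [306. 293.]
```

View pics/f.png

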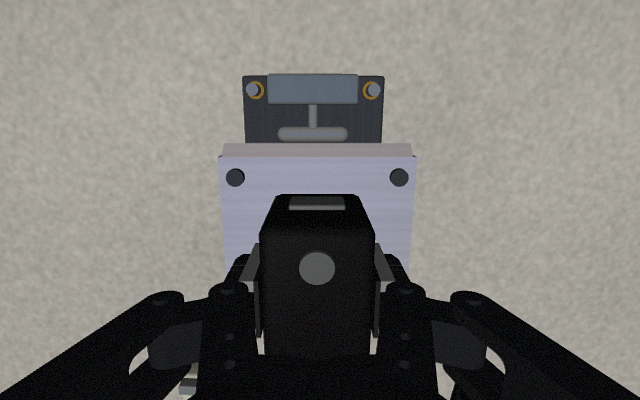

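The camera is held in the grip, with its plate's rear screws at (235,177) and (399,177). The dock's rear block is at (313,88), beyond it. I'll check the in-hand offset from the screws.

```bash
python3 - <<'E'
from plate import *
f=np.load('pics/f.npz'); im,K,X=f['im'],f['K'],f['X']; g=im.astype(float).mean(2)
uv=[]
for u,v in((235,177),(399,177)):
    p=g[v-13:v+14,u-13:u+14]; y,x=np.mgrid[-13:14,-13:14]; m=(p<110)&(x*x+y*y<160); uv.append([u+x[m].mean(),v+y[m].mean()])
S=back(X,K,uv,.1403)[:,:2]; d=S[1]-S[0]; a=np.arctan2(-d[0],d[1])
print(uv,S.round(4).tolist(),np.linalg.norm(d),np.degrees(a)); M=S.mean(0)
print('centre',M+.0352*np.array([np.cos(a),np.sin(a)]),'tcp',pose()[:3,3])
E
```

```text
[[np.float64(234.85053380782918), np.float64(176.98576512455517)], [np.float64(398.5907473309609), np.float64(176.9964412811388)]] [[0.4551, -0.1759], [0.4535, -0.101]] 0.07492546322306405 1.1846456842473736
centre [ 0.48948143 -0.13774004] tcp [ 0.48890777 -0.13672244  0.15247077]
```

Call:
{"api": "carry_out", "payload": {
  "motion": [0.2, 0, -0.1, 0.008, -0.003, -0.001, 1, 0, 0, 0, 0.01, 0, 0, 1, 0, 0, 0, 0.01, 0, 0, 1, 0, 0, 0, 0.005, 0, 0, 1, 0, 0, 0, 0, 0, 0, 1]
}}

```text
time_s: 11.2
eef_pos: [0.4868, -0.139, 0.1152]
eef_rot: [0.706, -0.006, 0.708, 0.008]
wrist_force: [-0.5, 0.1, -4.3]
opening: 0.46
```

```bash
python3 go.py .4878 -.140 .112 1.06
```

```text
turn [ 0.02 -0.11 -0.15] shift now [ 0.0032 -0.001   0.001 ] shift after [ 0.0032 -0.001   0.001 ]
[ 0.4868 -0.139   0.1152] [-0.4566594   0.06873632 -4.34795975] 0.45960218573321415 11.2
```

Call:
{"api": "carry_out", "payload": {
  "motion": [0, -0.1, -0.15, 0.002, -0.001, 0.001, 1, 0, 0, 0, 0.003, 0, 0, 1, 0, 0, 0, 0.003, 0, 0, 1, 0, 0, 0, 0, 0, 0, 1]
}}

```text
time_s: 11.6
eef_pos: [0.4882, -0.1402, 0.1066]
eef_rot: [0.707, -0.007, 0.707, 0.007]
wrist_force: [-0.1, -0.6, -4.3]
opening: 0.459
```

```bash
python3 go.py .4878 -.140 .100 1.06
```

```text
turn [0.02 0.01 0.02] shift now [ 0.0066  0.0002 -0.0004] shift after [ 0.0066  0.0002 -0.0004]
[ 0.4882 -0.1402  0.1066] [-0.10657474 -0.61569624 -4.27275044] 0.45895926302587886 11.6
```

Call:
{"api": "carry_out", "payload": {
  "motion": [0, 0, 0, 0.002, 0, 0, 1, 0, 0, 0, 0.002, 0, 0, 1, 0, 0, 0, 0, 0, 0, 1]
}}

```text
time_s: 11.9
eef_pos: [0.4888, -0.1404, 0.1029]
eef_rot: [0.708, -0.007, 0.707, 0.006]
wrist_force: [0.2, 0.3, -5.2]
opening: 0.463
```

Call:
{"api": "carry_out", "payload": {
  "motion": [0, 0, 0, 0.002, 0, 0, 1, 0, 0, 0, 0, 0, 0, 1]
}}

```text
time_s: 12.1
eef_pos: [0.4895, -0.1407, 0.1012]
eef_rot: [0.708, -0.007, 0.706, 0.006]
wrist_force: [0.8, -1.1, -4.3]
opening: 0.462
```

Call:
{"api": "carry_out", "payload": {
  "motion": [0, 0, 0, 0.002, 0, 0, 1, 0, 0, 0, 0, 0, 0, 1]
}}

```text
time_s: 12.3
eef_pos: [0.4897, -0.1407, 0.0991]
eef_rot: [0.708, -0.007, 0.706, 0.006]
wrist_force: [0.4, -0.5, -4.3]
opening: 0.461
```

Call:
{"api": "carry_out", "payload": {
  "motion": [0, 0.2, 0, 0.0015, 0.0005, -0.0018, 1, 0, 0, 0, 0, 0, 0, 1]
}}

```text
time_s: 12.5
eef_pos: [0.4892, -0.1406, 0.0982]
eef_rot: [0.708, -0.008, 0.706, 0.006]
wrist_force: [3.8, 0.3, -4.6]
opening: 0.46
```

```bash
python3 go.py .4878 -.140 .094 1.06
```

```text
turn [0.   0.18 0.16] shift now [ 0.0041  0.0007 -0.0014] shift after [ 0.0042  0.0007 -0.0014]
[ 0.4892 -0.1406  0.0982] [ 3.84001255  0.26312768 -4.63205028] 0.4596104950504795 12.5
```

Call:
{"api": "carry_out", "payload": {
  "motion": [0, 0, 0, 0.0005, 0, 0, 1, 0, 0, 0, 0, 0, 0, 1]
}}

```text
time_s: 12.7
eef_pos: [0.4896, -0.1407, 0.0979]
eef_rot: [0.709, -0.008, 0.706, 0.005]
wrist_force: [2.9, -0.5, -5.6]
opening: 0.46
```

Call:
{"api": "carry_out", "payload": {
  "motion": [0, 0.1, 0.1, 0.001, 0, 0, 1, 0, 0, 0, 0, 0, 0, 1]
}}

```text
time_s: 12.9
eef_pos: [0.4896, -0.1407, 0.0969]
eef_rot: [0.708, -0.007, 0.706, 0.006]
wrist_force: [1.4, -0.7, -4.8]
opening: 0.464
```

```bash
python3 go.py .4878 -.140 .094 1.06
```

```text
turn [0.01 0.13 0.08] shift now [ 0.0029  0.0008 -0.0018] shift after [ 0.0029  0.0008 -0.0018]
[ 0.4896 -0.1407  0.0969] [ 1.38740952 -0.70132411 -4.83090105] 0.4642599569018326 12.9
```

```bash
python3 - <<'E'
from h import *
a,_,_=cam('side'); b,_,_=cam('scene')
cv2.imwrite('pics/g.png',np.vstack([cv2.resize(a[200:300,200:360],(480,300),interpolation=2),cv2.resize(b[100:200,220:380],(480,300),interpolation=2)]))
E
```

```text
(no output)
```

View pics/g.png

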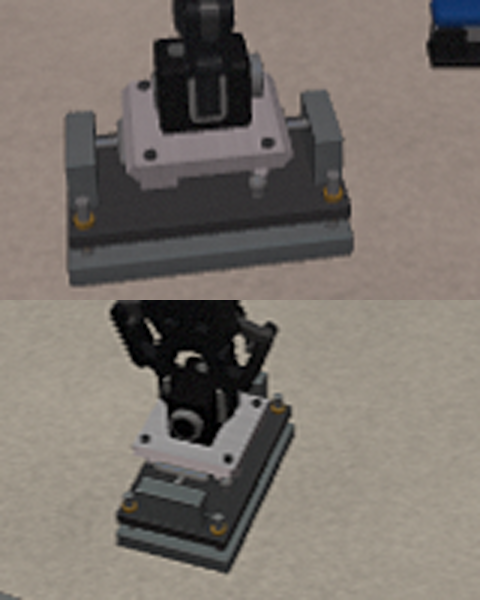

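Side view: the plate is level between the two blocks and right at the jaw bars, centred to the eye, with no collisions. I'll keep pressing in small steps.

Call:
{"api": "carry_out", "payload": {
  "motion": [0, 0.1, 0.1, 0.0015, 0.0003, -0.0005, 1, 0, 0, 0, 0, 0, 0, 1]
}}

```text
time_s: 13.2
eef_pos: [0.4891, -0.1407, 0.0958]
eef_rot: [0.707, -0.007, 0.707, 0.007]
wrist_force: [0.2, -0.2, -3.6]
opening: 0.465
```

Call:
{"api": "carry_out", "payload": {
  "motion": [0, 0, 0, 0.0015, 0, -0.0004, 1, 0, 0, 0, 0, 0, 0, 1]
}}

```text
time_s: 13.4
eef_pos: [0.4888, -0.1409, 0.0949]
eef_rot: [0.707, -0.007, 0.707, 0.007]
wrist_force: [1.0, 0.4, -1.1]
opening: 0.462
```

Call:
{"api": "carry_out", "payload": {
  "motion": [0, 0, 0, 0.0015, 0, -0.0004, 1, 0, 0, 0, 0, 0, 0, 1]
}}

```text
time_s: 13.6
eef_pos: [0.4889, -0.1411, 0.0944]
eef_rot: [0.708, -0.007, 0.706, 0.006]
wrist_force: [-0.2, 1.1, -0.9]
opening: 0.463
```

```bash
python3 go.py .489 -.140 .094 1.06
```

```text
turn [0.02 0.09 0.06] shift now [0.0004 0.0011 0.0001] shift after [0.0004 0.0011 0.0001]
[ 0.4889 -0.1411  0.0944] [-0.22935484  1.12013616 -0.87085397] 0.46260725823797993 13.6
```

Call:
{"api": "carry_out", "payload": {
  "motion": [0, 0.05, 0.05, 0.002, 0.0006, 0, 1, 0, 0, 0, 0.002, 0.0002, -0.0002, 1]
}}

```text
time_s: 13.8
eef_pos: [0.4905, -0.1413, 0.0927]
eef_rot: [0.709, -0.007, 0.706, 0.006]
wrist_force: [-1.1, 1.1, 9.8]
opening: 0.462
```

Call:
{"api": "carry_out", "payload": {
  "motion": [0, 0, 0, 0.002, 0.0002, -0.0002, 1, 0, 0, 0, 0.002, 0.0002, -0.0002, 1]
}}

```text
time_s: 14.0
eef_pos: [0.4919, -0.1416, 0.0913]
eef_rot: [0.71, -0.008, 0.704, 0.005]
wrist_force: [-1.7, 2.5, 11.3]
opening: 0.462
```

```bash
python3 go.py .489 -.140 .0825 1.06
```

```text
turn [0.04 0.46 0.23] shift now [ 0.0088  0.0017 -0.003 ] shift after [ 0.0088  0.0016 -0.0029]
[ 0.4919 -0.1416  0.0913] [-1.73852596  2.53663112 11.26470334] 0.46198039748834363 14.0
```

Call:
{"api": "carry_out", "payload": {
  "motion": [0, 0.45, 0.2, 0.001, 0.0015, -0.0028, 1, 0, 0, 0, 0.0015, 0.0003, -0.0004, 1]
}}

```text
time_s: 14.2
eef_pos: [0.4904, -0.1413, 0.0911]
eef_rot: [0.708, -0.008, 0.706, 0.006]
wrist_force: [-1.5, 3.8, 10.4]
opening: 0.462
```

```bash
python3 go.py .489 -.140 .0825 1.06
```

```text
turn [0.05 0.2  0.2 ] shift now [ 0.0086  0.0014 -0.0014] shift after [ 0.0086  0.0013 -0.0014]
[ 0.4904 -0.1413  0.0911] [-1.45539635  3.76201594 10.41456185] 0.46242335106954285 14.2
```

Call:
{"api": "carry_out", "payload": {
  "motion": [0, 0.2, 0.2, 0.002, 0.0015, -0.0014, 1, 0, 0, 0, 0.002, 0.0008, -0.0008, 1]
}}

```text
time_s: 14.4
eef_pos: [0.4907, -0.1412, 0.0902]
eef_rot: [0.709, -0.008, 0.705, 0.005]
wrist_force: [-1.3, 1.0, 6.9]
opening: 0.458
```

Call:
{"api": "carry_out", "payload": {
  "motion": [0, 0.1, 0.1, 0.0025, 0.0008, -0.0008, 1]
}}

```text
time_s: 14.5
eef_pos: [0.4906, -0.1411, 0.0888]
eef_rot: [0.709, -0.008, 0.705, 0.005]
wrist_force: [-1.1, -0.3, 2.9]
opening: 0.463
```

```bash
python3 go.py .489 -.140 .0825 1.06
```

```text
turn [0.07 0.29 0.24] shift now [ 0.0063  0.0011 -0.0016] shift after [ 0.0063  0.0011 -0.0016]
[ 0.4906 -0.1411  0.0888] [-1.07139838 -0.32880716  2.92250544] 0.4628463315619766 14.5
```

Call:
{"api": "carry_out", "payload": {
  "motion": [0, 0.3, 0.2, 0.0015, 0.001, -0.0015, 1]
}}

```text
time_s: 14.6
eef_pos: [0.4891, -0.1406, 0.0874]
eef_rot: [0.707, -0.008, 0.707, 0.006]
wrist_force: [-0.7, -1.7, -2.2]
opening: 0.46
```

Call:
{"api": "carry_out", "payload": {
  "motion": [0, 0.1, 0.1, 0.0015, 0.0005, -0.0008, 1]
}}

```text
time_s: 14.7
eef_pos: [0.4879, -0.1401, 0.0854]
eef_rot: [0.706, -0.007, 0.708, 0.007]
wrist_force: [2.2, -1.9, -5.6]
opening: 0.461
```

```bash
python3 go.py .489 -.140 .0825 1.06
```

```text
turn [ 0.08 -0.16 -0.01] shift now [0.0029 0.0001 0.0011] shift after [0.0029 0.0001 0.0011]
[ 0.4879 -0.1401  0.0854] [ 2.16587218 -1.86572649 -5.58775689] 0.4612103519847224 14.7
```

Call:
{"api": "carry_out", "payload": {
  "motion": [0, -0.15, 0, 0.001, 0, 0.0008, 1]
}}

```text
time_s: 14.8
eef_pos: [0.4877, -0.1395, 0.0831]
eef_rot: [0.706, -0.006, 0.708, 0.008]
wrist_force: [0.5, -0.9, -8.3]
opening: 0.46
```

Call:
{"api": "carry_out", "payload": {
  "motion": [0, 0, 0, 0.001, 0, 0, 1]
}}

```text
time_s: 14.9
eef_pos: [0.4883, -0.1395, 0.0818]
eef_rot: [0.707, -0.006, 0.707, 0.007]
wrist_force: [2.5, 0.1, 6.3]
opening: 0.461
```

Call:
{"api": "carry_out", "payload": {
  "motion": [0, 0, 0, 0.001, 0, 0, 1]
}}

```text
time_s: 15.0
eef_pos: [0.4889, -0.1395, 0.0816]
eef_rot: [0.707, -0.006, 0.707, 0.007]
wrist_force: [-3.5, 3.3, 13.1]
opening: 0.461
```

```bash
python3 go.py .489 -.140 .0825 1.06
```

```text
turn [ 0.04  0.01 -0.09] shift now [-0.0009 -0.0005  0.0001] shift after [-0.0009 -0.0005  0.0001]
[ 0.4889 -0.1395  0.0816] [-3.52299188  3.25924328 13.11253946] 0.4606245615653613 15.0
```

Felt: the push peaked at about 15 N, then the camera was pulled down, then stopped hard at TCP z 0.0816 (13.9 mm below the first jaw contact). That matches home. Relax and release.

Call:
{"api": "carry_out", "payload": {
  "motion": [0, 0, 0, 0, 0, 0, 1, 0, 0, 0, 0, 0, 0, 1, 0, 0, 0, 0, 0, 0, 1]
}}

```text
time_s: 15.3
eef_pos: [0.4889, -0.1395, 0.0816]
eef_rot: [0.707, -0.006, 0.707, 0.007]
wrist_force: [0.2, -0.1, -0.7]
opening: 0.46
```

Call:
{"api": "carry_out", "payload": {
  "motion": [0, 0, 0, 0, 0, 0, 0, 0, 0, 0, 0, 0, 0, -0.2, 0, 0, 0, 0, 0, 0, -0.4, 0, 0, 0, 0, 0, 0, -0.7, 0, 0, 0, 0, 0, 0, -0.7, 0, 0, 0, 0, 0, 0, -0.7]
}}

```text
time_s: 15.9
eef_pos: [0.4882, -0.1391, 0.0816]
eef_rot: [0.706, -0.006, 0.708, 0.008]
wrist_force: [-1.3, 0.5, -0.2]
opening: 0.846
```

```bash
python3 go.py .489 -.140 .2 1.06
```

```text
turn [ 0.08 -0.09 -0.14] shift now [-0.1185 -0.0007  0.0005] shift after [-0.1184 -0.0009  0.0007]
[ 0.4882 -0.1391  0.0816] [-1.28477236  0.50246846 -0.1586422 ] 0.8462986420840914 15.9
```

Call:
{"api": "carry_out", "payload": {
  "motion": [0, 0, 0, -0.005, 0, 0, -0.7, 0, 0, 0, -0.01, 0, 0, -0.7, 0, 0, 0, -0.02, 0, 0, -0.7, 0, 0, 0, -0.03, 0, 0, -0.7, 0, 0, 0, -0.04, 0, 0, -0.7, 0, 0, 0, -0.04, 0, 0, -0.7, 0, 0, 0, -0.03, 0, 0, -0.7, 0, 0, 0, 0, 0, 0, -0.7, 0, 0, 0, 0, 0, 0, -0.7]
}}

```text
time_s: 16.8
eef_pos: [0.488, -0.1392, 0.2692]
eef_rot: [0.707, -0.007, 0.707, 0.007]
wrist_force: [-0.4, 0.4, -0.8]
opening: 0.852
```

```bash
python3 look.py pics/i.png cam cam_lens dock; python3 - <<'E'
from h import *
f=np.load('pics/i.npz'); a,_,_=cam('side')
b=cv2.convertScaleAbs(f['im'][60:300,200:440],alpha=1.4)
cv2.imwrite('pics/j.png',np.hstack([cv2.resize(b,(440,440)),cv2.resize(a[200:310,210:300],(360,440),interpolation=2)]))
for n in['stapler','tape','flask']:
    X=np.array(ctrl.camera_params('side')['pose'])
    for d in ctrl.landmark_of('side',n)[:1]: print(n,w(X,d['point']).round(3))
E
```

```text
[[0.001, -0.0198, 0.9998, 0.4883], [0.0008, 0.9998, 0.0198, -0.1393], [-1.0, 0.0008, 0.0011, 0.2693], [0.0, 0.0, 0.0, 1.0]] 16.85
cam 0.77 [ 0.4882 -0.1447  0.0495] [312. 170.]
cam_lens 0.66 [ 0.5281 -0.1411  0.0928] [315. 219.]
stapler [0.742 0.022 0.   ]
tape [ 0.73  -0.242  0.001]
flask [0.728 0.267 0.   ]
```

View pics/j.png

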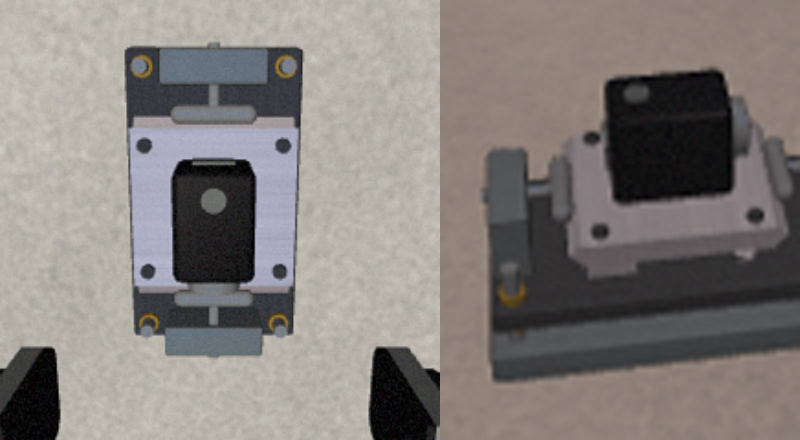

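The picture shows both jaw bars lying over the plate's roof edges. Their rods stick out equally behind both blocks, the plate is level and square, and the lens is on the two-ball side. Handing in.

```bash
python3 -c "
from bench import ctrl
print(ctrl.hand_in())"
```

```text
the job is handed in; nothing more can be done
None
```

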